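# Tighten the lamp-cover screw of a spectrophotometer

### The job

The lamp of the spectrophotometer has just been changed and the slotted screw of its lamp cover is still loose. Take the yellow flat screwdriver out of the tool block, rest its blade lightly on the screw head and turn it until the blade drops into the slot, then tighten the screw clockwise until it is fully home against its stop, without leaning hard on it, forcing it or scraping the cover. Stand the screwdriver back upright in the hole it came from, and leave the blue screwdriver, the wash bottle and the old lamp where they are.

Things in the scene. Friction and masses are not known exactly. Their poses are not given: they have to be found in the camera images.
- flat_driver_grip (a point): centre of the yellow six-sided handle of the flat screwdriver. Handle 28 mm across flats, 80 mm long (this point is half-way); z runs up the handle, away from the blade, x is the broad direction of the blade. Pairs of flats face along x and along x turned 60 and 120 deg about z. Whole tool 150 mm long, about 0.12 kg; it starts upright in its hole, turned any way
- flat_driver_tip (a point): middle of the blade's tip, 110 mm below flat_driver_grip on the tool's axis, same axes. Blade 12 mm broad along x, 2 mm thick along y, 16 mm long, on a round shank of 8 mm; blade and shank together are 70 mm long
- screw_top (a point): centre of the top face of the slotted lamp-cover screw: steel head of 20 mm, standing 8 mm proud of the grey cover (lowest 2 mm a black washer of 27 mm). Slot 3.6 mm wide, 4 mm deep, right across the head through its centre, edges bevelled 0.7 mm. The axes here are those of the spectrophotometer, z up: the SLOT'S DIRECTION IS NOT IN THIS POSE; it may lie at any angle, seen only as a dark line
- lamp_screw (a joint): how far the screw still is from home, rad: 0 is fully home at a hard stop, it starts loose at 0.8 to 1.35. Turning clockwise seen from above lowers it. It tells nothing of the slot's direction. It turns against a steady friction of about 0.12 N m and stays where left; the torque rises sharply at the stop, and over about 0.3 N m there is forcing it. The blade has some 0.13 rad of play in the slot either way
- photometer: bench spectrophotometer, white case 270 x 360 x 86 mm, fixed; origin under its centre, front (keys, screen) to its -x. Blue sample lid on its +y half, top at 101 mm; grey louvred lamp cover 150 x 130 mm on its -y half, top at 90 mm; the screw stands on this cover at x 0, y -105 mm
- tool_block: upright wooden tool block 60 x 170 x 80 mm high, long along its y, fixed; origin under its centre
- tool_block_hole0 (a point): mouth centre, at the top face 80 mm up, of the hole at y -45 mm of the block: round, 16 mm, straight through, mouth bevelled 2 mm. One hole holds the yellow, the other the blue screwdriver; each hangs with the shoulder of its handle on the top face, tip 70 mm below it
- tool_block_hole1 (a point): mouth centre of the other, like hole, at y +45 mm of the block
- cross_driver_grip (a point): handle centre of the blue cross-point screwdriver of the same size and shape, standing in the other hole; a bystander
- wash_bottle_mid (a point): middle (80 mm up) of a white bottle with blue cap, 68 mm across, 165 mm high, standing loose on the bench; a bystander
- old_lamp_mid (a point): middle (19 mm up) of the old lamp, standing loose on its white ceramic foot of 30 mm, glass bulb upward, 38 mm high; a bystander

How it is judged:
By the outcome, as a careful person would: the job done as asked, in the order asked, and still so for the second after the job is handed in, with the robot touching nothing.
It also fails if it takes over 64 s, if anything falls off the work surface, if the arm or the gripper's body presses on something with over 40 N, if the wrist force passes 120 N, or if a joint passes its speed limit or range.

### The arm

A 7-joint arm with a two-finger parallel gripper is mounted at the origin on the work surface. World frame = base frame: x ahead of the robot, y to its left, z up, the work surface at z = 0. Lengths are in m, angles in rad, forces in N, time in s.
With the tool pointing down it reaches from about 0.4 to 0.875 m from the base axis. Payload 19.3 kg.
Tool frame: the origin (TCP) lies midway between the tips of the shut fingers; the grasp point (between the pads) lies 19 mm behind it; x points along the fingers, y is the direction in which the jaws open and shut, and the axes are right-handed (so a half turn about x gives the same grasp; the last joint's range is limited). The gripper opens to 85 mm and grips with 20 to 120 N. Pads are 22 mm wide; open, the fingers measure 114 mm over their backs; the gripper's body (76 mm by 85 mm) begins 54 mm behind the grasp point. The pads swing forward as they close: fully open they stand 13 mm farther back than shut.
Start: joints at [1.2, 0.521, -0.036, 1.599, 0.021, 1.021, -0.113], TCP at [0.185, -0.597, 0.231] pointing down, gripper open.
Joint ranges: [-2.91, 2.91], [-0.3, 2.13], [-1.5, 1.42], [0.17, 2.43], [-1.26, 4.41], [0.16, 1.93], [-2.52, 2.52]. Speed limits (rad/s): [1.89, 1.89, 2.39, 2.39, 3.01, 3.01, 3.01].

### API

Orientations are given as [roll, pitch, yaw] about the fixed x, y, z axes, in that order (R = Rz(yaw) Ry(pitch) Rx(roll)).
In Python, from workcell import telemetry, vision, workorder gives the robot as it stands. The module is installed in compiled form; this text tells all that it offers.
- The arm moves only by the tool play_rows, never from a script. Its argument "deltas" is a list of rows, each a list of 7 numbers: the shift along the world's x, y, z in mm, then the turn, a rotation vector about the world's x, y, z in degrees, then the finger opening in mm, from 0 to 85.4. In form: [[x, y, z, wx, wy, wz, jaw], ...]. A call has 1 to 8 rows; each row shifts and turns the commanded pose from where the row before left it; what a row does not reach is not made up. A row lasts 1/8 s, in which the tool goes at most 62.5 mm and 10.7 degrees, less where a joint would pass 70% of its speed; a pose out of reach is approached as far as the arm can. A call with a gripper value outside its range is refused whole. The fingers move at their own pace and stop on an object; "grip_force" is the grip in N (left out, the last holds). Time passes only in rows, so rows that do not move let the fingers close. It gives the time, the measured TCP pose, the force and the opening at its end, in the units of the state.
- telemetry.observe(): the state, without advancing time (a new reading comes with each control period).
- vision.grab_frame(name): name is "scene" or "top"; returns the picture (420x560x3 uint8, red, green, blue); there is no depth.
- vision.camera_info(name): a dict with "mtx" (3x3 intrinsics, pixels), "k1" (the pictures are not rectified: a ray, as slopes to the right and down, at radius r is drawn at 1 + k1 r^2 times it, then the intrinsics apply), "rvec" (rotation vector, rad) and "tvec" (3), from world to camera coordinates, as OpenCV has them. Camera axes: x right, y down, z forward; pixel columns grow to the right and rows downward; lengths in m; the calibration is good to about 2 mm. A picture is of the moment at which its call begins. camera_info takes no time and is no camera call.
- workorder.job_done(): hands the job in, once; it reports no verdict.
The state is a dict: "clock": time; "qpos": joint angles; "qd": joint speeds; "joint_efforts": joint torques, N m; "position": TCP position; "tool_rot": TCP orientation; "force": force on the tool from outside, world axes, zero at the start; "moment": the same for the moment, N m; "grip_width": finger opening in m.
Only numpy, scipy, OpenCV 4.12 (cv2) and the standard library are available. Lean on these libraries where they do the work, as an engineer would, in place of code of your own. Each camera call takes 0.05 s, during which the arm holds its last target. There are 200 camera calls.

## Working session

There is one attempt and no reset: what is moved stays moved. The work goes in short steps, Python scripts to look and compute and a tool call to move; the robot and the scene stay as the last step left them, time stands still between calls to the robot, and variables do not carry over. Pictures are saved under pics/ and viewed, about 8 in all and at most 12, crops included, and the job is handed in when it is done.

Besides the shell and the picture viewer there is one more tool, called after "Call:" as name(argument=value, ...), one argument or row to a line, values as JSON. play_rows: Moves the arm, as the interface text tells. Its arguments: {"type":"object","properties":{"deltas":{"type":"array","items":{"type":"array","items":{"type":"number"}}},"grip_force":{"type":"number"}},"required":["deltas"]}

```bash
mkdir -p pics; cat > h.py <<'E'
import numpy as np, cv2
from workcell import telemetry, vision, workorder
def cam(n):
    c=vision.camera_info(n); return np.array(c["mtx"],float),float(c["k1"]),cv2.Rodrigues(np.array(c["rvec"],float))[0],np.array(c["tvec"],float).ravel()
def ray(n,u,v):
    K,k,R,t=cam(n)
    s=cv2.undistortPoints(np.array([[[u,v]]],float),K,np.array([k,0,0,0,0.])).ravel()
    return -R.T@t, R.T@np.array([s[0],s[1],1])
def onz(n,u,v,z):
    o,d=ray(n,u,v); return o+d*(z-o[2])/d[2]
def proj(n,P):
    K,k,R,t=cam(n)
    return cv2.projectPoints(np.array(P,float).reshape(-1,1,3),cv2.Rodrigues(R)[0],t,K,np.array([k,0,0,0,0.]))[0].reshape(-1,2)
def two(p,q):
    (o1,d1),(o2,d2)=ray("scene",*p),ray("top",*q)
    s=np.linalg.lstsq(np.stack([d1,-d2],1),o2-o1,rcond=None)[0]
    a,b=o1+d1*s[0],o2+d2*s[1]; return (a+b)/2,np.linalg.norm(a-b)
def save(n,name):
    im=vision.grab_frame(n)[:,:,::-1].copy(); cv2.imwrite("pics/"+name+".png",im); return im
E
python3 - <<'E'
from h import *
a=save("scene","s0");b=save("top","t0")
for n in("scene","top"):
    K,k,R,t=cam(n);print(n,K.tolist(),k,(-R.T@t).round(3),R.round(2).tolist())
s=telemetry.observe();print(s)
E
```

```text
scene [[403.90658365593885, 0.0, 279.90993620584953], [0.0, 403.90658365593885, 208.6771685832624], [0.0, 0.0, 1.0]] 0.036351033172714334 [1.001 0.091 0.781] [[-0.39, 0.92, -0.0], [0.74, 0.32, -0.59], [-0.54, -0.23, -0.81]]
top [[431.3419050227717, 0.0, 282.18999415214853], [0.0, 431.3419050227717, 203.7310385441198], [0.0, 0.0, 1.0]] -0.11868097761610528 [ 0.404 -0.078  0.893] [[-0.02, -1.0, 0.01], [-0.98, 0.02, -0.19], [0.18, -0.01, -0.98]]
{'clock': 0.1, 'qpos': array([ 1.19974526,  0.52194808, -0.03634118,  1.59993512,  0.02120746,
        1.02109135, -0.11279502]), 'qd': array([-0.00144604, -0.00068648, -0.00018411, -0.0021734 , -0.0004866 ,
       -0.00012675, -0.00035862]), 'joint_efforts': array([ 3.02646251e-03, -9.28496718e+01,  1.98368356e+00, -3.70533872e+01,
        1.80785009e-02,  5.29583966e-03, -5.55402312e-05]), 'position': array([ 0.18509574, -0.5966567 ,  0.23079276]), 'tool_rot': array([-1.50204151,  1.56979964,  1.94041175]), 'force': array([ 0.20110521, -0.20559533, -0.56289161]), 'moment': array([-0.02297161, -0.03114827, -0.01563624]), 'grip_width': 0.08545812218025454}
```

View pics/s0.png

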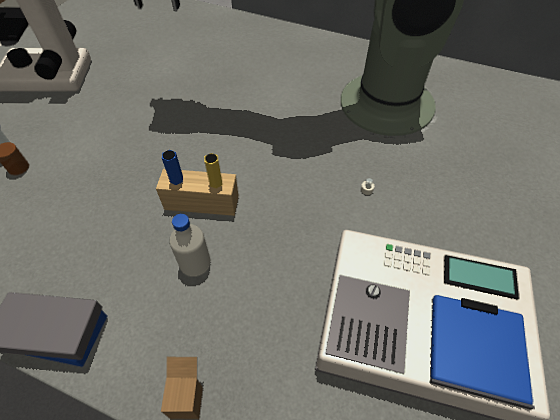

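View pics/t0.png

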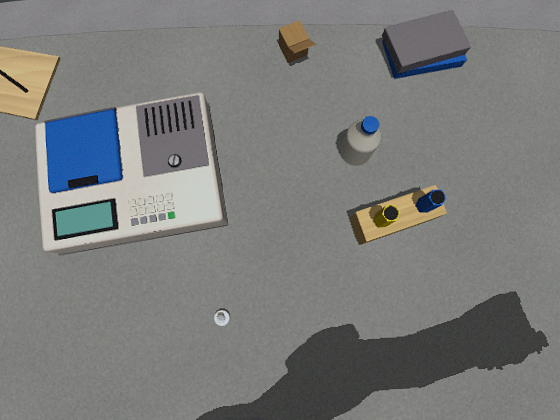

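The scene view shows the yellow driver at about (213,170), the blue one at (172,168), the screw at (373,290) and the lamp at (368,187). In the top view the yellow driver is at (390,213), the blue one at (437,198), the screw at (175,160), the bottle cap at (370,125) and the lamp at (222,317).

```bash
python3 - <<'E'
from h import *
a=cv2.imread("pics/s0.png");b=cv2.imread("pics/t0.png")
def crop(im,u,v,r,z): return cv2.resize(im[v-r:v+r,u-r:u+r],None,fx=z,fy=z,interpolation=cv2.INTER_CUBIC)
o=np.vstack([np.hstack([crop(a,373,291,15,13),crop(b,175,160,15,13)]),np.hstack([crop(a,195,170,30,6.5),crop(b,410,208,30,6.5)])])
cv2.imwrite("pics/c0.png",cv2.resize(o,(590,590)))
print("screw",two((373,290.5),(174.8,160)),onz("top",174.8,160,.098))
print("yel top",two((212,157.5),(390.7,213)),onz("top",390.7,213,.16))
print("blue top",two((169.5,154),(437,198)),onz("top",437,198,.16))
print("lamp",two((368.5,186.5),(222,317)),"bottle",two((181,221),(370,124)))
E
```

```text
screw (array([0.64391148, 0.12011547, 0.0948405 ]), np.float64(0.0028674695234008917)) [0.64322406 0.11790474 0.098     ]
yel top (array([ 0.5203249 , -0.2720889 ,  0.16295641]), np.float64(0.002926646557550091)) [ 0.521315   -0.27432209  0.16      ]
blue top (array([ 0.54569888, -0.35842297,  0.16172819]), np.float64(0.000998995470830765)) [ 0.54623089 -0.35959421  0.16      ]
lamp (array([0.34144323, 0.03929631, 0.01587956]), np.float64(0.004674091515516035)) bottle (array([ 0.68380913, -0.24678197,  0.16234913]), np.float64(0.002134838153042635))
```

View pics/c0.png

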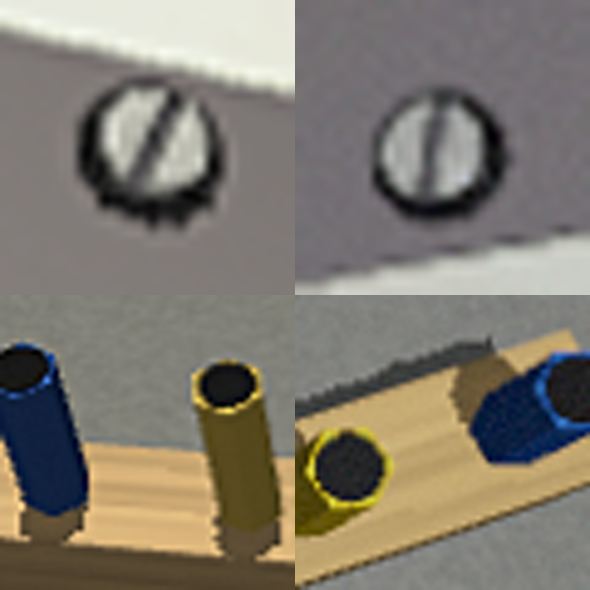

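The slot runs nearly along world x: from about (438,95) to (428,205) in the top crop. The two driver tops are 90 mm apart, which fits the block. Next I'll get the slot angle, the hexagon orientation and the jaw yaw.

```bash
python3 - <<'E'
from h import *
from scipy.spatial.transform import Rotation as Ro
a=cv2.imread("pics/s0.png");b=cv2.imread("pics/t0.png")
# slot direction: dark-pixel axis in the head, back-projected to z=.098
for n,im,c,z in(("scene",a,(373,290.5),.098),("top",b,(174.8,160),.098)):
    g=cv2.cvtColor(im,cv2.COLOR_BGR2GRAY).astype(float)
    W=[];P=[]
    o=onz(n,*c,z)
    for dx in np.arange(-7,7.01,.5):
        for dy in np.arange(-7,7.01,.5):
            if dx*dx+dy*dy>49: continue
            p=o+np.array([dx,dy,0])/1e3; u=proj(n,p)[0]
            W.append(cv2.getRectSubPix(g.astype(np.float32),(1,1),tuple(map(float,u)))[0,0]);P.append((dx,dy))
    W=np.array(W);P=np.array(P); w=np.clip(np.percentile(W,60)-W,0,None)
    m=(w[:,None]*P).sum(0)/w.sum(); C=np.cov(P.T,aweights=w); l,V=np.linalg.eigh(C)
    print(n,"slot deg",np.degrees(np.arctan2(V[1,1],V[0,1])),"ratio",l,"off",m)
R=Ro.from_euler("xyz",telemetry.observe()["tool_rot"]).as_matrix();print(R.round(3))
def crop(im,u,v,r): return cv2.resize(im[v-r:v+r,u-r:u+r],(390,390),interpolation=cv2.INTER_CUBIC)
cv2.imwrite("pics/c1.png",np.hstack([crop(a,214,168,20),crop(b,388,214,14)]))
E
```

```text
scene slot deg 173.89291423394772 ratio [ 1.80243382 15.1210967 ] off [ 0.01510206 -0.08579965]
top slot deg 171.90087357563104 ratio [ 5.20767758 13.63745964] off [0.62178902 2.12600227]
[[-0.     0.296 -0.955]
 [ 0.001 -0.955 -0.296]
 [-1.    -0.001  0.   ]]
```

View pics/c1.png

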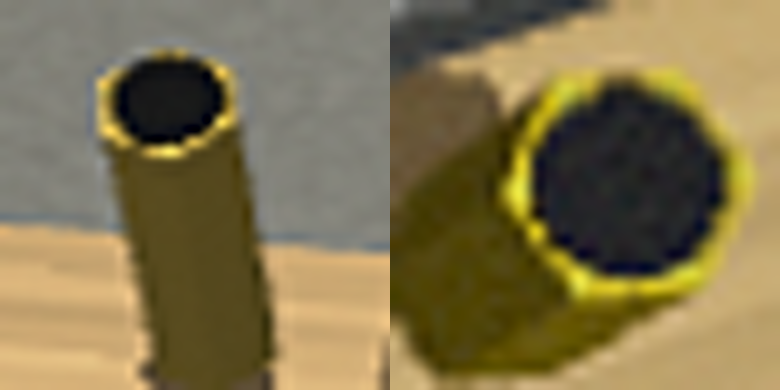

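The hexagon's corners lie left and right, at (508,190) and (748,180), so one pair of flats faces roughly world x. I'll grip with the jaws along +x. The slot direction is about 173°, which is −7°.

Call:
play_rows(
  deltas=[
    [33.6,32.4,0,0,0,7.4,85],
    [33.6,32.4,0,0,0,7.4,85],
    [33.6,32.4,0,0,0,7.4,85],
    [33.6,32.4,0,0,0,7.4,85],
    [33.6,32.4,0,0,0,7.4,85],
    [33.6,32.4,0,0,0,7.4,85],
    [33.6,32.4,0,0,0,7.4,85],
    [33.6,32.4,0,0,0,7.4,85],
  ],
)

```text
clock: 1.1
position: [0.4548, -0.3366, 0.2312]
tool_rot: [-1.751, 1.571, 2.729]
force: [-0.4, -0.9, -0.1]
grip_width: 0.085
```

Call:
play_rows(
  deltas=[
    [33.6,32.4,0,0,0,7.4,85],
    [33.6,32.4,0,0,0,7.4,85],
    [0,0,0,0,0,0,85],
    [0,0,0,0,0,0,85],
  ],
)

```text
clock: 1.6
position: [0.5207, -0.2733, 0.2309]
tool_rot: [-1.561, 1.57, -3.112]
force: [-0.4, 0.1, 0.4]
grip_width: 0.0851
```

```bash
cat >> h.py <<'E'
from scipy.spatial.transform import Rotation as Ro
def st():
    s=telemetry.observe();R=Ro.from_euler("xyz",s["tool_rot"]).as_matrix()
    print("t",round(s["clock"],2),"pos",(s["position"]*1e3).round(1),"jaw deg",np.degrees(np.arctan2(R[1,1],R[0,1])).round(1),"x",R[:,0].round(3),"q",s["qpos"].round(2),"F",s["force"].round(1),"M",s["moment"].round(3),"w",round(s["grip_width"]*1e3,1))
E
python3 -c "
from h import *
st(); a=save('scene','s1');b=save('top','t1')
cv2.imwrite('pics/c2.png',np.hstack([cv2.resize(a[110:230,130:290],(400,300)),cv2.resize(b[150:270,310:470],(400,300))]))"
```

```text
t 1.6 pos [ 520.7 -273.3  230.9] jaw deg 1.2 x [-0.001 -0.    -1.   ] q [ 0.69  0.49 -0.43  1.68  0.23  1.02  0.2 ] F [-0.4  0.1  0.4] M [-0.046  0.027  0.057] w 85.1
```

View pics/c2.png

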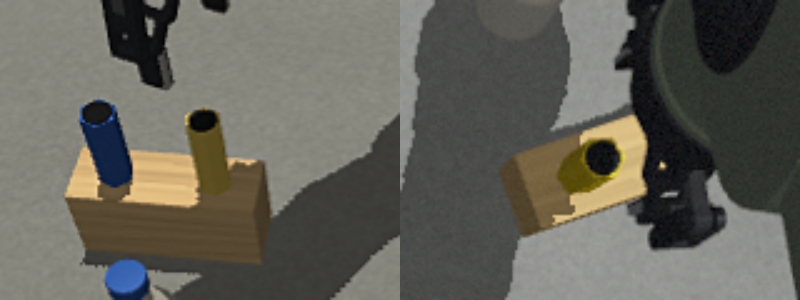

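```bash
python3 -c "
from h import *
p=np.array([.5207,-.2733,.244])
for n in('scene','top'): print(n,proj(n,[p,p+[.0427,0,0],p-[.0427,0,0],[.521,-.273,.16]]).round(0).tolist())
a=cv2.imread('pics/s1.png');b=cv2.imread('pics/t1.png')
print(two((130+204*.4,110+120*.4),(310+203*.4,150+158*.4)))"
```

```text
scene [[205.0, 128.0], [193.0, 143.0], [215.0, 114.0], [211.0, 158.0]]
top [[404.0, 204.0], [402.0, 178.0], [406.0, 232.0], [390.0, 213.0]]
(array([ 0.52027311, -0.27345814,  0.16084633]), np.float64(0.003037795689891581))
```

Call:
play_rows(
  deltas=[
    [0,0,-30,0,0,0,85],
    [0,0,-30,0,0,0,85],
    [0,0,-30,0,0,0,85],
    [0,0,-26,0,0,0,85],
    [0,0,0,0,0,0,85],
    [0,0,0,0,0,0,24],
    [0,0,0,0,0,0,24],
    [0,0,0,0,0,0,24],
  ],
  grip_force=60,
)

```text
clock: 2.7
position: [0.5214, -0.2732, 0.1161]
tool_rot: [0.977, 1.57, -0.573]
force: [-0.1, 0.2, -0.1]
grip_width: 0.0318
```

Call:
play_rows(
  deltas=[
    [0,0,0,0,0,0,24],
    [0,0,0,0,0,0,24],
    [0,0,0,0,0,0,24],
    [0,0,0,0,0,0,24],
  ],
)

```text
clock: 3.2
position: [0.5214, -0.2731, 0.1161]
tool_rot: [0.76, 1.57, -0.79]
force: [-2.9, -0.2, 8.6]
grip_width: 0.0276
```

```bash
python3 -c "
from h import *
st()"
```

```text
t 3.2 pos [ 521.4 -273.1  116.1] jaw deg 1.2 x [ 0.001 -0.001 -1.   ] q [ 0.65  0.63 -0.39  1.78  0.32  0.79  0.13] F [-2.9 -0.2  8.6] M [0.046 0.659 0.056] w 27.6
```

Call:
play_rows(
  deltas=[
    [0,0,10,0,0,0,24],
    [0,0,20,0,0,0,24],
    [0,0,25,0,0,0,24],
    [0,0,25,0,0,0,24],
    [0,0,25,0,0,0,24],
    [0,0,25,0,0,0,24],
    [0,0,20,0,0,0,24],
    [0,0,0,0,0,0,24],
  ],
)

```text
clock: 4.2
position: [0.5217, -0.2731, 0.267]
tool_rot: [1.07, 1.568, -0.479]
force: [0.0, -0.9, -1.9]
grip_width: 0.0273
```

```bash
python3 -c "
from h import *
st(); a=save('scene','s2');b=save('top','t2')
p=np.array([.521,-.273,.161]);u=proj('scene',p)[0].astype(int);print(u,proj('top',p),proj('scene',[p+[.006*np.cos(t),.006*np.sin(t),0] for t in np.radians([0,180,60,240,120,300])]).round(1).tolist())
cv2.imwrite('pics/c3.png',cv2.resize(a[u[1]-45:u[1]+25,u[0]-40:u[0]+40],(720,630),interpolation=cv2.INTER_CUBIC)[:600])"
```

```text
t 4.2 pos [ 521.7 -273.1  267. ] jaw deg 1.2 x [ 0.002 -0.001 -1.   ] q [ 0.7   0.46 -0.44  1.64  0.21  1.09  0.21] F [ 0.  -0.9 -1.9] M [ 0.06  -0.035 -0.005] w 27.3
[210 158] [[390.1095604  213.10116092]] [[209.5, 160.0], [212.3, 156.1], [212.4, 159.8], [209.4, 156.4], [213.8, 157.8], [208.0, 158.3]]
```

View pics/c3.png

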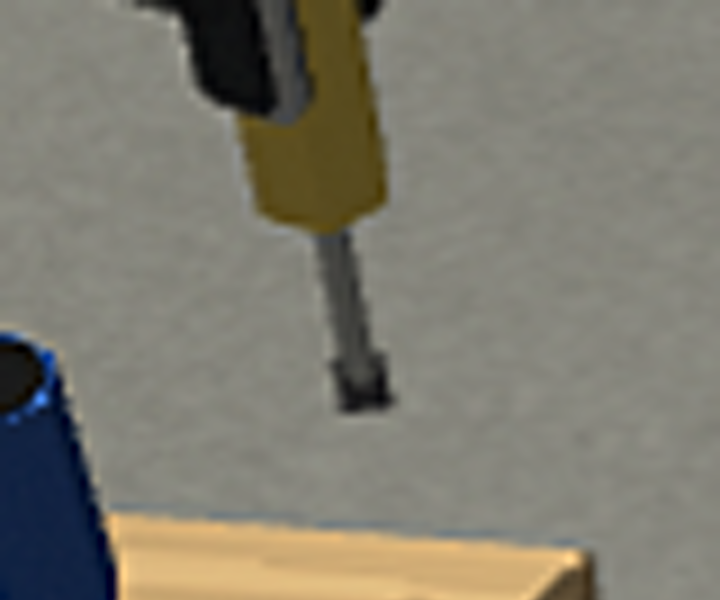

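The tip edge runs from (340,410) to (395,402) in the crop, 6.1 px wide with a slight upward slope. That matches the blade at jaw+120° (121°). So for a start 20° counter-clockwise of the slot, the jaw goes to about 73°.

Call:
play_rows(
  deltas=[
    [15.2,49,0,0,0,9,24],
    [15.2,49,0,0,0,9,24],
    [15.2,49,0,0,0,9,24],
    [15.2,49,0,0,0,9,24],
    [15.2,49,0,0,0,9,24],
    [15.2,49,0,0,0,9,24],
    [15.2,49,0,0,0,9,24],
    [15.2,49,0,0,0,9,24],
  ],
)

```text
clock: 5.3
position: [0.6428, 0.1205, 0.2642]
tool_rot: [-2.642, 1.569, -2.93]
force: [1.0, -0.3, -2.2]
grip_width: 0.0275
```

Call:
play_rows(
  deltas=[
    [0,0,-15,0,0,0,24],
    [0,0,-15,0,0,0,24],
    [0,0,-15,0,0,0,24],
    [0,0,0,0,0,0,24],
  ],
)

```text
clock: 5.8
position: [0.6423, 0.1178, 0.2189]
tool_rot: [-2.456, 1.569, -2.75]
force: [0.4, -0.6, -0.6]
grip_width: 0.0273
```

```bash
python3 -c "
from h import *
st(); a=save('scene','s3');b=save('top','t3')
s=telemetry.observe()['position'];p=s-[0,0,.106];print('tip',p)
for n in('scene','top'):print(n,proj(n,[p,[.6437,.119,.098]]).round(1).tolist())
cv2.imwrite('pics/c4.png',np.hstack([cv2.resize(a[255:315,343:403],(400,400),interpolation=cv2.INTER_CUBIC),cv2.resize(b[130:190,145:205],(400,400),interpolation=cv2.INTER_CUBIC)]))"
```

```text
t 5.8 pos [642.3 117.8 218.9] jaw deg 73.2 x [-0.002 -0.001 -1.   ] q [ 0.19  0.68 -0.74  1.5   0.48  1.15  0.63] F [ 0.4 -0.6 -0.6] M [ 0.031  0.005 -0.035] w 27.3
tip [0.64286598 0.11858168 0.11453831]
scene [[373.5, 284.9], [371.9, 289.4]]
top [[172.4, 157.7], [174.2, 159.8]]
```

View pics/c4.png

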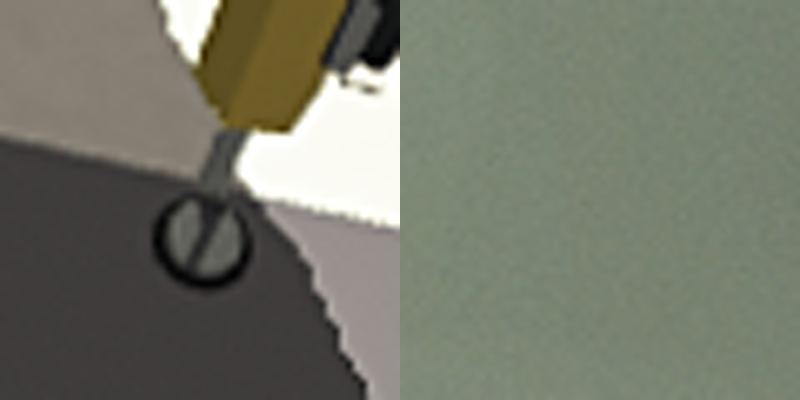

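```bash
python3 -c "
from h import *
a=cv2.imread('pics/s3.png')
s=telemetry.observe()['position'];p=s-[0,0,.106]
print(proj('scene',[p+[0,0,h] for h in (0,.01,.02,.03,.04,.055,.07)]).round(1).tolist())
print('screw from scene',onz('scene',373.7,290.7,.098))
c=a[268:304,355:391].astype(float); c=np.clip(255*(c/170)**.7,0,255).astype(np.uint8)
cv2.imwrite('pics/c5.png',cv2.resize(c,(576,576),interpolation=cv2.INTER_CUBIC))"
```

```text
[[373.5, 284.9], [374.6, 282.4], [375.6, 279.9], [376.7, 277.3], [377.8, 274.7], [379.6, 270.6], [381.4, 266.3]]
screw from scene [0.64497437 0.12262526 0.098     ]
```

View pics/c5.png

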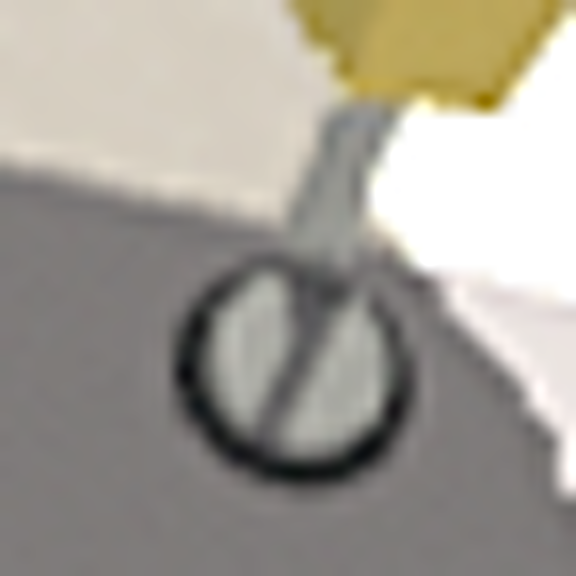

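The blade hangs just above the head. The head centre is at about (299,361) in the crop, and the shank axis runs (360,130)→(325,230), about 0.7 px right of its prediction. I'll use that bias to place the screw relative to the tool.

```bash
python3 -c "
from h import *
for u,v in((373.0,289.5),(372.7,289.5),(373,290)):print(onz('scene',u,v,.098))
# screw head centre in both first frames: bright blob
for n,c in(('scene',(373,291)),('top',(175,160))):
    im=cv2.imread('pics/'+n[0]+'0.png');g=cv2.cvtColor(im,cv2.COLOR_BGR2GRAY)
    r=12;q=g[c[1]-r:c[1]+r+1,c[0]-r:c[0]+r+1];q=cv2.resize(q,None,fx=8,fy=8,interpolation=cv2.INTER_CUBIC)
    m=(q<55).astype(np.uint8);cs,_=cv2.findContours(m,cv2.RETR_EXTERNAL,2)
    k=max(cs,key=cv2.contourArea);e=cv2.fitEllipse(cv2.convexHull(k));u=((e[0][0]+.5)/8-.5+c[0]-r,(e[0][1]+.5)/8-.5+c[1]-r)
    print(n,'washer',u,[x/8 for x in e[1]],onz(n,*u,.0915))
    m=(q>140).astype(np.uint8)
    if n=='scene': m[:,:]=m*(cv2.circle(np.zeros_like(m),(100,100),52,1,-1))
    ys,xs=np.nonzero(m*cv2.circle(np.zeros_like(m),(100,100),60,1,-1));u=(xs.mean()/8+c[0]-r,ys.mean()/8+c[1]-r);print(n,'head',u,onz(n,*u,.098))
"
```

```text
[0.64318854 0.12083375 0.098     ]
[0.6434048  0.12033401 0.098     ]
[0.64414359 0.12109563 0.098     ]
scene washer (372.70472145080566, 291.56477546691895) [13.263819694519043, 15.167317390441895] [0.64397061 0.12171582 0.0915    ]
scene head (np.float64(373.6998427242888), np.float64(290.0489606126915)) [0.64373294 0.12228595 0.098     ]
top washer (174.18699169158936, 160.5681619644165) [12.605829238891602, 13.688789367675781] [0.64406775 0.12067781 0.0915    ]
top head (np.float64(173.99197705354175), np.float64(160.35217825074827)) [0.64256018 0.11945957 0.098     ]
```

Call:
play_rows(
  deltas=[
    [1,2,-6,0,0,0,24],
    [0,0,-6,0,0,0,24],
    [0,0,0,0,0,0,24],
    [0,0,0,0,0,0,24],
  ],
)

```text
clock: 6.4
position: [0.6438, 0.1211, 0.2084]
tool_rot: [0.842, 1.571, 0.549]
force: [-1.1, -0.1, -2.0]
grip_width: 0.0274
```

```bash
python3 -c "
from h import *
st()"
```

```text
t 6.4 pos [643.8 121.1 208.4] jaw deg 73.2 x [ 0.  0. -1.] q [ 0.18  0.69 -0.74  1.51  0.49  1.14  0.62] F [-1.1 -0.1 -2. ] M [ 0.004 -0.001 -0.005] w 27.4
```

Call:
play_rows(
  deltas=[
    [0,0,-1,0,0,0,24],
    [0,0,0,0,0,0,24],
  ],
)

```text
clock: 6.65
position: [0.6438, 0.1211, 0.2073]
tool_rot: [-0.096, 1.571, -0.388]
force: [-1.1, 0.1, -1.5]
grip_width: 0.0274
```

Call:
play_rows(
  deltas=[
    [0,0,-1,0,0,0,24],
    [0,0,0,0,0,0,24],
  ],
)

```text
clock: 6.9
position: [0.6437, 0.1211, 0.2062]
tool_rot: [-2.483, 1.571, -2.775]
force: [-0.6, 1.0, -1.4]
grip_width: 0.0274
```

Call:
play_rows(
  deltas=[
    [0,-0.7,-0.7,0,0,0,24],
    [0,0,0,0,0,0,24],
  ],
)

```text
clock: 7.15
position: [0.6437, 0.1202, 0.2055]
tool_rot: [-2.206, 1.571, -2.499]
force: [0.3, 0.1, -0.9]
grip_width: 0.0272
```

Call:
play_rows(
  deltas=[
    [0,0,-0.7,0,0,0,24],
    [0,0,0,0,0,0,24],
  ],
)

```text
clock: 7.4
position: [0.6437, 0.1203, 0.2048]
tool_rot: [-2.474, 1.571, -2.766]
force: [1.1, -0.6, -2.1]
grip_width: 0.0274
```

Call:
play_rows(
  deltas=[
    [0,0,-0.5,0,0,0,24],
    [0,0,0,0,0,0,24],
  ],
)

```text
clock: 7.65
position: [0.6437, 0.1204, 0.2043]
tool_rot: [-1.998, 1.571, -2.29]
force: [0.2, -0.5, -1.4]
grip_width: 0.0275
```

Call:
play_rows(
  deltas=[
    [0,0,-0.5,0,0,0,24],
    [0,0,0,0,0,0,24],
  ],
)

```text
clock: 7.9
position: [0.6438, 0.1204, 0.2039]
tool_rot: [0.292, 1.571, -0.001]
force: [0.3, -0.4, -1.1]
grip_width: 0.0274
```

Call:
play_rows(
  deltas=[
    [0,0,-0.4,0,0,0,24],
    [0,0,0,0,0,0,24],
  ],
)

```text
clock: 8.15
position: [0.6438, 0.1204, 0.2036]
tool_rot: [0.06, 1.571, -0.232]
force: [-0.2, 0.5, 1.5]
grip_width: 0.0269
```

Call:
play_rows(
  deltas=[
    [0,0,-0.4,0,0,0,24],
    [0,0,0,0,0,0,24],
  ],
)

```text
clock: 8.4
position: [0.6439, 0.1204, 0.2033]
tool_rot: [0.504, 1.57, 0.211]
force: [0.3, -1.1, 4.8]
grip_width: 0.0273
```

Contact is on the head top, at about 6 N. Next I'll turn clockwise in small steps.

Call:
play_rows(
  deltas=[
    [0,0,0,0,0,-4,24],
    [0,0,0,0,0,-4,24],
    [0,0,0,0,0,0,24],
  ],
)

```text
clock: 8.78
position: [0.6439, 0.1203, 0.2033]
tool_rot: [-0.17, 1.57, -0.602]
force: [-0.1, -1.2, 4.3]
grip_width: 0.0272
```

```bash
python3 -c "
from h import *
st()"
```

```text
t 8.78 pos [643.9 120.3 203.3] jaw deg 65.2 x [ 0. -0. -1.] q [ 0.16  0.68 -0.71  1.52  0.47  1.12  0.5 ] F [-0.1 -1.2  4.3] M [-0.329 -0.021 -0.016] w 27.2
```

Call:
play_rows(
  deltas=[
    [0,0,0,0,0,-3,24],
    [0,0,0,0,0,-2,24],
    [0,0,0,0,0,0,24],
  ],
)

```text
clock: 9.15
position: [0.6438, 0.1203, 0.2032]
tool_rot: [0.069, 1.571, -0.45]
force: [0.6, -1.1, 4.5]
grip_width: 0.0271
```

```bash
python3 -c "
from h import *
st()"
```

```text
t 9.15 pos [643.8 120.3 203.2] jaw deg 60.3 x [ 0. -0. -1.] q [ 0.15  0.68 -0.69  1.52  0.46  1.11  0.42] F [ 0.6 -1.1  4.5] M [-0.41  -0.193 -0.004] w 27.1
```

Call:
play_rows(
  deltas=[
    [0,0,0,0,0,-3,24],
    [0,0,0,0,0,0,24],
  ],
)

```text
clock: 9.4
position: [0.6435, 0.1206, 0.2027]
tool_rot: [-2.877, 1.57, 2.836]
force: [-0.1, 1.3, 0.8]
grip_width: 0.0273
```

```bash
python3 -c "
from h import *
st()"
```

```text
t 9.4 pos [643.5 120.6 202.7] jaw deg 57.3 x [-0.001  0.    -1.   ] q [ 0.14  0.68 -0.67  1.52  0.45  1.11  0.37] F [-0.1  1.3  0.8] M [ 0.316 -0.019 -0.019] w 27.3
```

Force dropped at a jaw angle of 57°, so the blade is starting to enter. I'll turn a little more and ease down.

Call:
play_rows(
  deltas=[
    [0,0,-0.2,0,0,-2,24],
    [0,0,-0.2,0,0,-2,24],
    [0,0,0,0,0,0,24],
  ],
)

```text
clock: 9.78
position: [0.6437, 0.1204, 0.2026]
tool_rot: [-2.332, 1.571, -2.974]
force: [0.7, 1.2, -0.6]
grip_width: 0.0275
```

```bash
python3 -c "
from h import *
st()"
```

```text
t 9.78 pos [643.7 120.4 202.6] jaw deg 53.2 x [-0. -0. -1.] q [ 0.13  0.67 -0.66  1.52  0.44  1.1   0.31] F [ 0.7  1.2 -0.6] M [0.396 0.02  0.004] w 27.5
```

Call:
play_rows(
  deltas=[
    [0,0,-0.5,0,0,0,24],
    [0,0,0,0,0,0,24],
  ],
)

```text
clock: 10.02
position: [0.6438, 0.1204, 0.2022]
tool_rot: [2.138, 1.571, 1.497]
force: [0.6, 1.7, -1.0]
grip_width: 0.0275
```

```bash
python3 -c "
from h import *
st()"
```

```text
t 10.03 pos [643.8 120.4 202.2] jaw deg 53.3 x [ 0.  0. -1.] q [ 0.13  0.67 -0.66  1.52  0.44  1.1   0.31] F [ 0.6  1.7 -1. ] M [ 0.444  0.024 -0.065] w 27.5
```

Call:
play_rows(
  deltas=[
    [0,0.3,-0.5,0,0,0,24],
    [0,0,-0.5,0,0,0,24],
    [0,0,0,0,0,0,24],
  ],
)

```text
clock: 10.4
position: [0.6437, 0.1206, 0.2011]
tool_rot: [-1.733, 1.571, -2.375]
force: [0.4, 1.5, -1.8]
grip_width: 0.027
```

```bash
python3 -c "
from h import *
st()"
```

```text
t 10.4 pos [643.7 120.6 201.1] jaw deg 53.2 x [-0. -0. -1.] q [ 0.13  0.67 -0.66  1.52  0.44  1.1   0.31] F [ 0.4  1.5 -1.8] M [ 0.219 -0.02   0.058] w 27.0
```

Call:
play_rows(
  deltas=[
    [0,0,-0.5,0,0,0,24],
    [0,0,0,0,0,0,24],
  ],
)

```text
clock: 10.65
position: [0.6437, 0.1206, 0.2006]
tool_rot: [-1.85, 1.571, -2.491]
force: [0.1, 0.1, -1.4]
grip_width: 0.0273
```

```bash
python3 -c "
from h import *
st()"
```

```text
t 10.65 pos [643.7 120.6 200.6] jaw deg 53.2 x [-0. -0. -1.] q [ 0.13  0.67 -0.66  1.52  0.44  1.1   0.31] F [ 0.1  0.1 -1.4] M [ 0.208 -0.065  0.017] w 27.3
```

Call:
play_rows(
  deltas=[
    [0,0.2,0,0,0,-3,24],
    [0,0,0,0,0,-3,24],
    [0,0,0,0,0,-3,24],
    [0,0,0,0,0,-3,24],
    [0,0,0,0,0,0,24],
  ],
)

```text
clock: 11.28
position: [0.6439, 0.1211, 0.2008]
tool_rot: [1.347, 1.57, 0.497]
force: [2.0, 1.3, -2.9]
grip_width: 0.027
```

```bash
python3 -c "
from h import *
st()"
```

```text
t 11.28 pos [643.9 121.1 200.8] jaw deg 41.3 x [ 0.  0. -1.] q [ 0.1   0.66 -0.61  1.52  0.41  1.09  0.12] F [ 2.   1.3 -2.9] M [ 0.635 -0.548 -0.009] w 27.0
```

Call:
play_rows(
  deltas=[
    [0,0,0,0,0,-3,24],
    [0,0,0,0,0,-3,24],
    [0,0,0,0,0,-3,24],
    [0,0,0,0,0,-3,24],
  ],
)

```text
clock: 11.78
position: [0.644, 0.1212, 0.2008]
tool_rot: [1.746, 1.57, 0.686]
force: [3.1, 1.5, -2.4]
grip_width: 0.0277
```

```bash
python3 -c "
from h import *
st()"
```

```text
t 11.78 pos [644.  121.2 200.8] jaw deg 29.2 x [ 0.001  0.001 -1.   ] q [ 0.08  0.65 -0.56  1.52  0.37  1.07 -0.06] F [ 3.1  1.5 -2.4] M [ 0.736 -0.815  0.099] w 27.7
```

Call:
play_rows(
  deltas=[
    [0.4,0.4,0,0,0,-3,24],
    [0,0,0,0,0,-3,24],
    [0,0,0,0,0,-3,24],
    [0,0,0,0,0,0,24],
  ],
)

```text
clock: 12.28
position: [0.6443, 0.1213, 0.2007]
tool_rot: [1.018, 1.57, -0.198]
force: [2.5, 0.9, -1.5]
grip_width: 0.0276
```

```bash
python3 -c "
from h import *
st()"
```

```text
t 12.28 pos [644.3 121.3 200.7] jaw deg 20.3 x [ 0. -0. -1.] q [ 0.05  0.65 -0.52  1.52  0.35  1.07 -0.2 ] F [ 2.5  0.9 -1.5] M [ 0.365 -0.592  0.139] w 27.6
```

Call:
play_rows(
  deltas=[
    [0,0,0,0,0,-3,24],
    [0,0,0,0,0,-3,24],
    [0,0,0,0,0,-3,24],
  ],
)

```text
clock: 12.65
position: [0.6443, 0.1212, 0.2007]
tool_rot: [1.232, 1.571, -0.142]
force: [2.8, 0.3, -1.9]
grip_width: 0.0273
```

```bash
python3 -c "
from h import *
st()"
```

```text
t 12.65 pos [644.3 121.2 200.7] jaw deg 11.3 x [ 0. -0. -1.] q [ 0.03  0.64 -0.48  1.53  0.32  1.06 -0.34] F [ 2.8  0.3 -1.9] M [ 0.26  -0.689  0.102] w 27.3
```

Call:
play_rows(
  deltas=[
    [0.4,0,0,0,0,-3,24],
    [0,0,0,0,0,-3,24],
    [0,0,0,0,0,-2,24],
  ],
)

```text
clock: 13.02
position: [0.6445, 0.1211, 0.2007]
tool_rot: [-0.368, 1.571, -1.883]
force: [0.7, 0.8, -0.6]
grip_width: 0.0273
```

```bash
python3 -c "
from h import *
st()"
```

```text
t 13.03 pos [644.5 121.1 200.7] jaw deg 3.3 x [-0. -0. -1.] q [ 0.01  0.63 -0.45  1.53  0.3   1.05 -0.46] F [ 0.7  0.8 -0.6] M [ 0.103 -0.324  0.126] w 27.3
```

Call:
play_rows(
  deltas=[
    [0,0,0,0,0,-2,24],
  ],
)

```text
clock: 13.15
position: [0.6446, 0.1211, 0.2007]
tool_rot: [-0.288, 1.571, -1.838]
force: [1.0, -1.1, -2.3]
grip_width: 0.0273
```

```bash
python3 -c "
from h import *
st()"
```

```text
t 13.15 pos [644.6 121.1 200.7] jaw deg 1.2 x [-0. -0. -1.] q [ 0.    0.63 -0.44  1.53  0.3   1.05 -0.49] F [ 1.  -1.1 -2.3] M [ 0.044 -0.35   0.094] w 27.3
```

Call:
play_rows(
  deltas=[
    [0.2,0,0,0,0,-2,24],
    [0,0,0,0,0,-2,24],
  ],
)

```text
clock: 13.4
position: [0.6447, 0.1212, 0.2007]
tool_rot: [-0.97, 1.571, -2.591]
force: [-0.6, 0.7, -0.3]
grip_width: 0.0272
```

```bash
python3 -c "
from h import *
st()"
```

```text
t 13.4 pos [644.7 121.2 200.7] jaw deg -2.9 x [-0. -0. -1.] q [-0.01  0.63 -0.42  1.53  0.28  1.05 -0.55] F [-0.6  0.7 -0.3] M [-0.074 -0.002  0.129] w 27.2
```

Call:
play_rows(
  deltas=[
    [0,0,0,0,0,-2,24],
    [0,0,0,0,0,-2,24],
  ],
)

```text
clock: 13.65
position: [0.6447, 0.1212, 0.2007]
tool_rot: [-0.256, 1.571, -1.947]
force: [0.9, -0.8, -1.5]
grip_width: 0.0273
```

```bash
python3 -c "
from h import *
st()"
```

```text
t 13.65 pos [644.7 121.2 200.7] jaw deg -6.9 x [-0. -0. -1.] q [-0.02  0.63 -0.41  1.53  0.27  1.04 -0.61] F [ 0.9 -0.8 -1.5] M [-0.192 -0.034  0.119] w 27.3
```

Call:
play_rows(
  deltas=[
    [0,0,0,0,0,-2,24],
    [0,0,0,0,0,-2,24],
  ],
)

```text
clock: 13.9
position: [0.6448, 0.1212, 0.2007]
tool_rot: [-0.185, 1.571, -1.946]
force: [-0.0, -0.9, 0.0]
grip_width: 0.0274
```

```bash
python3 -c "
from h import *
st()"
```

```text
t 13.9 pos [644.8 121.2 200.7] jaw deg -10.9 x [-0. -0. -1.] q [-0.03  0.63 -0.39  1.53  0.26  1.04 -0.67] F [-0.  -0.9  0. ] M [-0.329 -0.049  0.146] w 27.4
```

Side load is building in −y, so I'll shift by −0.3 mm.

Call:
play_rows(
  deltas=[
    [0,-0.3,0,0,0,-2,24],
    [0,0,0,0,0,-2,24],
  ],
)

```text
clock: 14.15
position: [0.6447, 0.121, 0.2007]
tool_rot: [-1.673, 1.571, 2.779]
force: [-0.1, -0.5, -0.0]
grip_width: 0.0273
```

```bash
python3 -c "
from h import *
st()"
```

```text
t 14.15 pos [644.7 121.  200.7] jaw deg -14.9 x [-0.  0. -1.] q [-0.04  0.62 -0.37  1.53  0.25  1.04 -0.73] F [-0.1 -0.5 -0. ] M [-0.193 -0.023  0.137] w 27.3
```

Call:
play_rows(
  deltas=[
    [0,0,0,0,0,-2,24],
    [0,0,0,0,0,-2,24],
  ],
)

```text
clock: 14.4
position: [0.6448, 0.1209, 0.2007]
tool_rot: [0.595, 1.571, -1.306]
force: [0.3, -0.1, -1.2]
grip_width: 0.0273
```

```bash
python3 -c "
from h import *
st()"
```

```text
t 14.4 pos [644.8 120.9 200.7] jaw deg -18.9 x [ 0. -0. -1.] q [-0.05  0.62 -0.36  1.53  0.24  1.03 -0.8 ] F [ 0.3 -0.1 -1.2] M [-0.267 -0.126  0.159] w 27.3
```

Call:
play_rows(
  deltas=[
    [0,-0.2,0,0,0,-2,24],
    [0,0,0,0,0,-1.5,24],
  ],
)

```text
clock: 14.65
position: [0.6448, 0.1208, 0.2007]
tool_rot: [2.294, 1.571, 0.333]
force: [0.9, -0.2, -1.9]
grip_width: 0.0273
```

```bash
python3 -c "
from h import *
st()"
```

```text
t 14.65 pos [644.8 120.8 200.7] jaw deg -22.4 x [ 0.  0. -1.] q [-0.06  0.62 -0.34  1.53  0.23  1.03 -0.85] F [ 0.9 -0.2 -1.9] M [-0.14  -0.226  0.171] w 27.3
```

Call:
play_rows(
  deltas=[
    [0,0,0,0,0,-1.5,24],
    [0,0,0,0,0,0,24],
  ],
)

```text
clock: 14.9
position: [0.6448, 0.1208, 0.2007]
tool_rot: [0.906, 1.571, -1.08]
force: [0.3, -0.2, -1.4]
grip_width: 0.0276
```

```bash
python3 -c "
from h import *
st()"
```

```text
t 14.9 pos [644.8 120.8 200.7] jaw deg -23.8 x [ 0. -0. -1.] q [-0.06  0.62 -0.34  1.53  0.23  1.03 -0.87] F [ 0.3 -0.2 -1.4] M [-0.179 -0.317  0.211] w 27.6
```

Call:
play_rows(
  deltas=[
    [0,0,0,0,0,-1,24],
    [0,0,0,0,0,0,24],
  ],
)

```text
clock: 15.15
position: [0.6448, 0.1208, 0.2007]
tool_rot: [2.47, 1.571, 0.467]
force: [1.5, -0.3, -1.2]
grip_width: 0.0274
```

```bash
python3 -c "
from h import *
st()"
```

```text
t 15.15 pos [644.8 120.8 200.7] jaw deg -24.8 x [ 0.  0. -1.] q [-0.06  0.62 -0.33  1.53  0.22  1.03 -0.89] F [ 1.5 -0.3 -1.2] M [-0.149 -0.328  0.239] w 27.4
```

Call:
play_rows(
  deltas=[
    [0,0,0,0,0,-0.7,24],
    [0,0,0,0,0,0,24],
  ],
)

```text
clock: 15.4
position: [0.6448, 0.1208, 0.2007]
tool_rot: [2.003, 1.571, -0.013]
force: [1.3, -1.1, -1.6]
grip_width: 0.0269
```

```bash
python3 -c "
from h import *
st()
a=save('scene','s4')"
```

```text
t 15.4 pos [644.8 120.8 200.7] jaw deg -25.5 x [ 0. -0. -1.] q [-0.06  0.62 -0.33  1.53  0.22  1.03 -0.9 ] F [ 1.3 -1.1 -1.6] M [-0.227 -0.338  0.171] w 26.9
```

The torque reading is noisy, so I'll average several readings.

```bash
cat >> h.py <<'E'
def avg(n=10):
    L=[]
    for i in range(n): vision.grab_frame("scene"); s=telemetry.observe(); L.append(np.r_[s["force"],s["moment"]])
    L=np.array(L);st();print("avg",L.mean(0).round(3),"sd",L.std(0).round(3))
E
python3 -c "
from h import *
avg()"
```

```text
t 15.95 pos [644.8 120.7 200.7] jaw deg -25.5 x [ 0.  0. -1.] q [-0.06  0.62 -0.33  1.53  0.22  1.03 -0.9 ] F [ 1.3 -0.5 -0.7] M [-0.261 -0.34   0.239] w 27.1
avg [ 1.264 -0.517 -1.126 -0.197 -0.374  0.225] sd [0.355 0.407 0.44  0.032 0.023 0.037]
```

Call:
play_rows(
  deltas=[
    [0,0,0,0,0,-1,24],
  ],
)

```text
clock: 16.08
position: [0.6448, 0.1207, 0.2007]
tool_rot: [-2.569, 1.571, 1.68]
force: [1.4, -0.1, -2.0]
grip_width: 0.0271
```

```bash
python3 -c "
from h import *
avg(8)"
```

```text
t 16.48 pos [644.8 120.8 200.7] jaw deg -26.5 x [-0.  0. -1.] q [-0.07  0.62 -0.33  1.53  0.22  1.03 -0.91] F [ 2.  -0.7 -0.9] M [-0.252 -0.365  0.212] w 27.4
avg [ 1.412 -0.737 -1.117 -0.231 -0.403  0.237] sd [0.489 0.562 0.511 0.027 0.024 0.025]
```

Call:
play_rows(
  deltas=[
    [0,0,0,0,0,-1,24],
  ],
)

```text
clock: 16.6
position: [0.6448, 0.1207, 0.2007]
tool_rot: [-2.875, 1.571, 1.358]
force: [1.2, -0.6, -0.3]
grip_width: 0.027
```

```bash
python3 -c "
from h import *
avg(8)"
```

```text
t 17.0 pos [644.7 120.8 200.7] jaw deg -27.5 x [-0.  0. -1.] q [-0.07  0.62 -0.32  1.53  0.21  1.03 -0.93] F [ 1.6 -0.8 -0.7] M [-0.262 -0.45   0.312] w 27.3
avg [ 1.305 -0.724 -0.852 -0.258 -0.445  0.275] sd [0.325 0.383 0.473 0.027 0.025 0.032]
```

Torque now averages 0.275 N m, up from about 0.13 while turning, so the screw is at its stop. I'll back the blade off within its play, then lift.

Call:
play_rows(
  deltas=[
    [0,0,0,0,0,4,24],
    [0,0,0,0,0,4,24],
    [0,0,0,0,0,3,24],
  ],
)

```text
clock: 17.38
position: [0.6445, 0.1211, 0.2007]
tool_rot: [-1.999, 1.57, 2.428]
force: [0.2, 0.8, 0.6]
grip_width: 0.0274
```

```bash
python3 -c "
from h import *
avg(6)"
```

```text
t 17.68 pos [644.6 121.  200.7] jaw deg -16.5 x [-0.  0. -1.] q [-0.04  0.62 -0.37  1.53  0.25  1.04 -0.76] F [-1.5  1.6 -0.1] M [0.453 0.404 0.007] w 27.5
avg [-0.725  0.603 -0.048  0.359  0.298  0.043] sd [0.644 0.884 0.372 0.097 0.104 0.034]
```

Call:
play_rows(
  deltas=[
    [0,0,2,0,0,0,24],
    [0,0,3,0,0,0,24],
    [0,0,20,0,0,0,24],
    [0,0,30,0,0,0,24],
    [-20,-60,10,0,0,0,24],
    [-20,-50,0,0,0,0,24],
    [-10,-50,0,0,0,0,24],
    [0,0,0,0,0,0,24],
  ],
)

```text
clock: 18.68
position: [0.5947, -0.0427, 0.2661]
tool_rot: [0.535, 1.568, -1.329]
force: [0.9, 0.8, -1.2]
grip_width: 0.0273
```

```bash
python3 -c "
from h import *
st();a=save('scene','s5');b=save('top','t5')
cv2.imwrite('pics/c6.png',np.hstack([cv2.resize(a[275:305,358:388],(400,400),interpolation=cv2.INTER_CUBIC),cv2.resize(b[145:175,160:190],(400,400),interpolation=cv2.INTER_CUBIC)]))
for n,im,c in(('scene',a,(373.7,290.4)),('top',b,(174.4,160.3))):
    g=cv2.cvtColor(im,cv2.COLOR_BGR2GRAY).astype(np.float32);o=onz(n,*c,.098)
    P=np.array([(x,y) for x in np.arange(-7,7.1,.5) for y in np.arange(-7,7.1,.5) if x*x+y*y<=49])
    U=proj(n,o+np.c_[P,0*P[:,0]]/1e3);W=np.array([cv2.getRectSubPix(g,(1,1),tuple(map(float,u)))[0,0] for u in U])
    w=np.clip(np.percentile(W,60)-W,0,None);l,V=np.linalg.eigh(np.cov(P.T,aweights=w));print(n,np.degrees(np.arctan2(V[1,1],V[0,1])),l)
"
```

```text
t 18.68 pos [594.7 -42.7 266.1] jaw deg -16.8 x [ 0.001 -0.002 -1.   ] q [ 0.23  0.46 -0.37  1.63  0.18  1.09 -0.48] F [ 0.9  0.8 -1.2] M [ 0.041 -0.03  -0.038] w 27.3
scene 127.08939452892848 [ 2.21585419 13.2827097 ]
top -176.337773756609 [5.75958172 8.97231091]
```

View pics/c6.png

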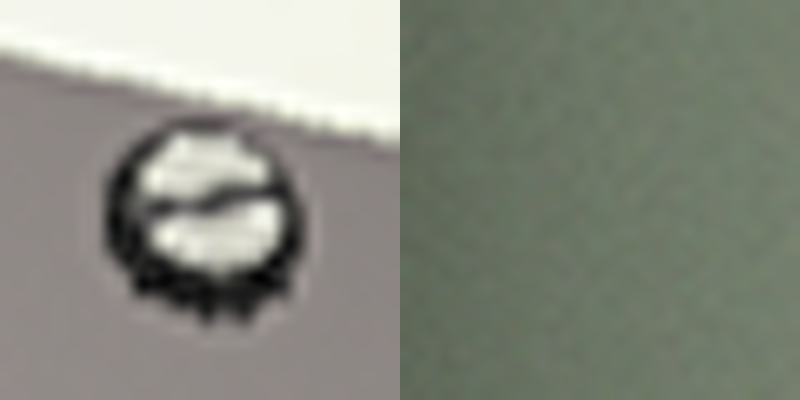

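```bash
python3 -c "
from h import *
d=lambda p,q:(lambda v:np.degrees(np.arctan2(v[1],v[0])))(onz('scene',*q,.098)-onz('scene',*p,.098))
print(d((358+150/13.33,275+208/13.33),(358+285/13.33,275+190/13.33)))
for n in ('0','5'):
    a=cv2.imread('pics/s%s.png'%n);g=cv2.cvtColor(a,cv2.COLOR_BGR2GRAY).astype(np.float32);o=onz('scene',373.7,290.1,.098)
    r=np.arange(-7.5,7.6,.25);best=[]
    for t in range(0,180,3):
        e=np.array([np.cos(np.radians(t)),np.sin(np.radians(t)),0]);f=np.array([-e[1],e[0],0])
        for s in np.arange(-1.5,1.6,.5):
            U=proj('scene',[o+(x*e+s*f)/1e3 for x in r]);best.append((np.mean([cv2.getRectSubPix(g,(1,1),tuple(map(float,u)))[0,0] for u in U]),t,s))
    print(n,sorted(best)[:6])
c=a[140:260,170:330];s=telemetry.observe()['position'];p=s-[0,0,.106];u=proj('scene',p)[0];print(u)
u=u.astype(int);cv2.imwrite('pics/c7.png',cv2.resize(a[u[1]-40:u[1]+15,u[0]-30:u[0]+30],(600,550),interpolation=cv2.INTER_CUBIC))
print(proj('scene',[p+[.006*np.cos(t),.006*np.sin(t),0] for t in np.radians([-76.8,103.2,-60,120])]).round(1).tolist())
"
```

```text
121.4393569158487
0 [(np.float32(74.12652), 174, np.float64(1.0)), (np.float32(74.9064), 171, np.float64(1.0)), (np.float32(75.078224), 177, np.float64(1.0)), (np.float32(77.22996), 174, np.float64(1.5)), (np.float32(77.455734), 168, np.float64(1.0)), (np.float32(77.84634), 171, np.float64(1.5))]
5 [(np.float32(89.68035), 123, np.float64(1.0)), (np.float32(90.906044), 126, np.float64(1.0)), (np.float32(94.67511), 120, np.float64(1.0)), (np.float32(94.72108), 123, np.float64(1.5)), (np.float32(95.584435), 126, np.float64(1.5)), (np.float32(95.69321), 129, np.float64(1.0))]
[302.65768585 221.94934088]
[[299.5, 221.5], [305.9, 222.4], [299.5, 222.3], [305.8, 221.6]]
```

View pics/c7.png

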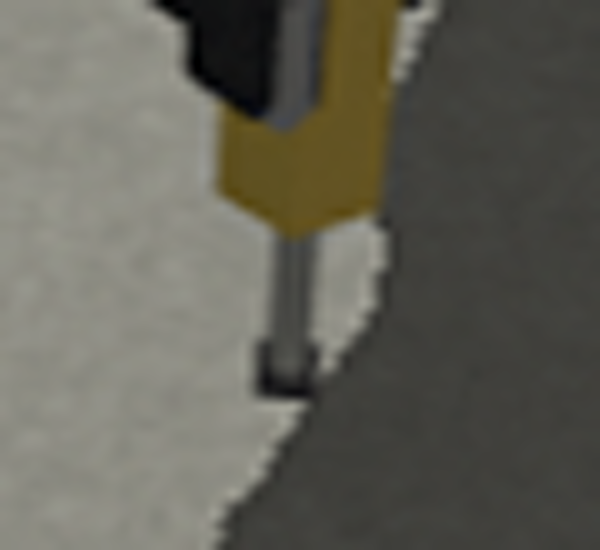

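The blade still sits at about jaw−60°: the tip edge runs (262,390)–(315,395). The slot turned from about 174° to about 123°. Torque held near 0.12 N m and then climbed to 0.275, so the screw is at its stop. Returning to the hole.

Call:
play_rows(
  deltas=[
    [-12.2,-38.4,0,0,0,3,24],
    [-12.2,-38.4,0,0,0,3,24],
    [-12.2,-38.4,0,0,0,3,24],
    [-12.2,-38.4,0,0,0,3,24],
    [-12.2,-38.4,0,0,0,3,24],
    [-12.2,-38.4,0,0,0,3,24],
    [0,0,0,0,0,0,24],
    [0,0,0,0,0,0,24],
  ],
)

```text
clock: 19.77
position: [0.5228, -0.2669, 0.2655]
tool_rot: [2.563, 1.57, 1.02]
force: [1.7, 1.0, -1.2]
grip_width: 0.0274
```

```bash
python3 -c "
from h import *
st();b=save('top','t6');a=save('scene','s6')
for n,im,c in(('top',b,(174,160.3)),('scene',a,(373.7,290.2))):
    g=cv2.cvtColor(im,cv2.COLOR_BGR2GRAY).astype(np.float32);o=onz(n,*c,.098)
    r=np.arange(-7.5,7.6,.25);best=[]
    for t in range(0,180,3):
        e=np.array([np.cos(np.radians(t)),np.sin(np.radians(t)),0]);f=np.array([-e[1],e[0],0])
        for s in np.arange(-2,2.1,.5):
            U=proj(n,[o+(x*e+s*f)/1e3 for x in r]);best.append((round(float(np.mean([cv2.getRectSubPix(g,(1,1),tuple(map(float,u)))[0,0] for u in U])),1),t,float(s)))
    print(n,sorted(best)[:4])
"
```

```text
t 19.77 pos [ 522.8 -266.9  265.5] jaw deg 1.6 x [ 0.     0.001 -1.   ] q [ 0.65  0.45 -0.39  1.65  0.19  1.08  0.23] F [ 1.7  1.  -1.2] M [-0.005 -0.007  0.015] w 27.4
top [(102.0, 123, -2.0), (102.9, 120, -2.0), (103.1, 126, -2.0), (105.2, 123, -1.5)]
scene [(84.1, 123, 1.5), (85.8, 126, 1.5), (86.4, 126, 1.0), (86.5, 123, 1.0)]
```

Both views now put the slot at 123°, so it travelled about 50° (0.87 rad). That agrees with torque rising once the blade wound up against the stop. I'll correct xy to the recorded grasp pose and descend.

Call:
play_rows(
  deltas=[
    [-1.3,-6.2,0,0,0,-0.4,24],
    [0,0,-30,0,0,0,24],
    [0,0,-30,0,0,0,24],
    [0,0,0,0,0,0,24],
    [0,0,0,0,0,0,24],
  ],
)

```text
clock: 20.5
position: [0.5213, -0.2745, 0.2066]
tool_rot: [1.165, 1.57, -0.386]
force: [0.7, -0.9, -0.9]
grip_width: 0.0274
```

```bash
python3 -c "
from h import *
st()"
```

```text
t 20.5 pos [ 521.3 -274.5  206.6] jaw deg 1.1 x [ 0.001 -0.    -1.   ] q [ 0.65  0.51 -0.37  1.71  0.22  0.96  0.21] F [ 0.7 -0.9 -0.9] M [-0.066 -0.044 -0.012] w 27.4
```

Call:
play_rows(
  deltas=[
    [0,1.3,-5,0,0,0,24],
    [0,0,-10,0,0,0,24],
    [0,0,-6,0,0,0,24],
    [0,0,0,0,0,0,24],
  ],
)

```text
clock: 21.0
position: [0.5205, -0.273, 0.1839]
tool_rot: [-2.047, 1.57, 2.685]
force: [-0.3, 0.3, -0.6]
grip_width: 0.0274
```

Call:
play_rows(
  deltas=[
    [0,0,-5,0,0,0,24],
    [0,0,-5,0,0,0,24],
    [0,0,0,0,0,0,24],
  ],
)

```text
clock: 21.38
position: [0.5205, -0.273, 0.174]
tool_rot: [-2.004, 1.57, 2.728]
force: [0.3, 0.2, -1.4]
grip_width: 0.027
```

Call:
play_rows(
  deltas=[
    [0.8,0,-10,0,0,0,24],
    [0,0,-15,0,0,0,24],
    [0,0,-15,0,0,0,24],
    [0,0,-10,0,0,0,24],
    [0,0,-5,0,0,0,24],
    [0,0,0,0,0,0,24],
  ],
)

```text
clock: 22.12
position: [0.5215, -0.273, 0.1192]
tool_rot: [-2.196, 1.57, 2.536]
force: [0.6, 0.3, 0.7]
grip_width: 0.0271
```

Call:
play_rows(
  deltas=[
    [0,0,-1.5,0,0,0,24],
    [0,0,0,0,0,0,24],
  ],
)

```text
clock: 22.38
position: [0.5216, -0.2732, 0.1182]
tool_rot: [0.959, 1.57, -0.592]
force: [1.0, -0.5, -2.0]
grip_width: 0.0278
```

Call:
play_rows(
  deltas=[
    [0,0,-1,0,0,0,24],
    [0,0,0,0,0,0,24],
  ],
)

```text
clock: 22.62
position: [0.5215, -0.2731, 0.117]
tool_rot: [0.592, 1.571, -0.959]
force: [0.1, 0.9, -0.8]
grip_width: 0.0273
```

Call:
play_rows(
  deltas=[
    [0,0,-0.7,0,0,0,24],
    [0,0,0,0,0,0,24],
  ],
)

```text
clock: 22.88
position: [0.5215, -0.2731, 0.1162]
tool_rot: [-0.93, 1.571, -2.481]
force: [0.4, 0.5, -1.2]
grip_width: 0.0274
```

Call:
play_rows(
  deltas=[
    [0,0,-0.6,0,0,0,24],
    [0,0,0,0,0,0,24],
  ],
)

```text
clock: 23.12
position: [0.5216, -0.2731, 0.1161]
tool_rot: [0.466, 1.57, -1.085]
force: [-2.7, 1.7, 8.4]
grip_width: 0.0278
```

Call:
play_rows(
  deltas=[
    [0,0,-0.3,0,0,0,24],
    [0,0,0,0,0,0,24],
  ],
)

```text
clock: 23.38
position: [0.5216, -0.2731, 0.1161]
tool_rot: [0.522, 1.57, -1.029]
force: [-5.3, 2.2, 13.8]
grip_width: 0.0268
```

Seated on the block at the same height as before. Now release and lift clear.

Call:
play_rows(
  deltas=[
    [0,0,0.5,0,0,0,27],
    [0,0,0,0,0,0,32],
    [0,0,0,0,0,0,45],
    [0,0,0,0,0,0,70],
    [0,0,0,0,0,0,70],
    [0,0,0,0,0,0,70],
    [0,0,0,0,0,0,70],
  ],
)

```text
clock: 24.25
position: [0.5215, -0.2731, 0.1159]
tool_rot: [0.536, 1.571, -1.015]
force: [0.3, 0.2, 0.8]
grip_width: 0.0698
```

Call:
play_rows(
  deltas=[
    [0,0,15,0,0,0,70],
    [0,0,30,0,0,0,70],
    [0,0,40,0,0,0,70],
    [0,0,50,0,0,0,70],
    [-30,0,30,0,0,0,70],
    [-50,30,0,0,0,0,70],
    [-30,40,0,0,0,0,70],
    [0,0,0,0,0,0,70],
  ],
)

```text
clock: 25.25
position: [0.4101, -0.2013, 0.2824]
tool_rot: [0.492, 1.569, -1.057]
force: [0.7, -0.9, -0.5]
grip_width: 0.0698
```

```bash
python3 -c "
from h import *
st();a=save('scene','s8');b=save('top','t8')
z=np.zeros((420,560,3),np.uint8)
cv2.imwrite('pics/c8.png',np.hstack([cv2.resize(a[130:310,140:400],(400,277)),cv2.resize(b[100:340,160:460],(400,277))]))
g=[cv2.imread('pics/'+n+'0.png') for n in 'st']
for n,im,c in(('scene',a,(368,187)),('top',b,(222,317)),('scene',a,(181,223)),('top',b,(370,125)),('scene',a,(171,165)),('top',b,(436,199))):
    r=g[0 if n=='scene' else 1][c[1]-10:c[1]+10,c[0]-10:c[0]+10];m=cv2.matchTemplate(im[c[1]-20:c[1]+20,c[0]-20:c[0]+20],r,cv2.TM_CCOEFF_NORMED);_,v,_,l=cv2.minMaxLoc(m);print(n,c,round(v,2),l[0]-10,l[1]-10)"
```

```text
t 25.25 pos [ 410.1 -201.3  282.4] jaw deg 1.2 x [ 0.001 -0.002 -1.   ] q [ 0.7   0.21 -0.44  1.94  0.11  1.01  0.24] F [ 0.7 -0.9 -0.5] M [-0.022 -0.022  0.034] w 69.8
scene (368, 187) 0.86 0 0
top (222, 317) 0.98 0 0
scene (181, 223) 1.0 0 0
top (370, 125) 1.0 0 0
scene (171, 165) 1.0 0 0
top (436, 199) 0.13 10 -7
```

View pics/c8.png

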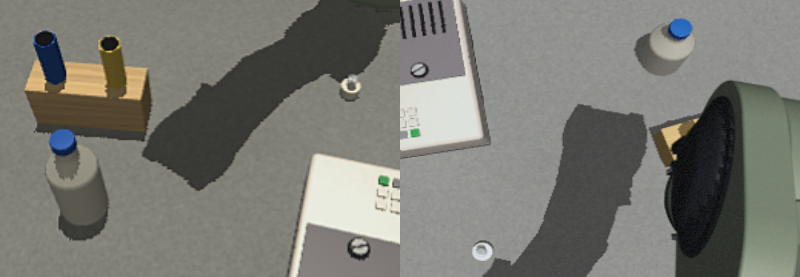

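The yellow driver stands upright in its hole at (111,60), and the blue driver, bottle and lamp have not shifted. Handing in.

```bash
python3 -c "
from h import *
print(workorder.job_done())"
```

```text
the job is handed in; nothing more can be done
None
```

The lamp-cover screw is tightened to its stop, the yellow screwdriver is back upright in its hole, and the job is handed in at about 25 s of the 64 s allowed.

- **Finding the slot:** I rested the blade on the head at about 6 N, turned it clockwise until it dropped in, and worked it about 3 mm deep.
- **Tightening:** Torque held near 0.12 N m while the screw turned, then rose to about 0.275 N m at the end, averaged over 8 readings. The slot turned about 50° (0.87 rad).
- **After tightening:** Both cameras show the slot at 123°, against about 173° at the start. The driver seated at the same height as before.
- **Bystanders:** Image matching showed no shift of the wash bottle, old lamp or blue driver. The top-view match for the blue driver failed because the arm hid it, so that one rests on the scene camera alone.

**Uncertain or inconsistent checks:**
- **Torque:** Single readings scattered by about ±0.035 N m, so the peak is only known as an average. I cannot rule out that it briefly reached the 0.3 N m limit; one single reading was 0.312 N m.
- **Home position:** The gripper turned about 23° further than the slot plus its play explains, which I put down to twist in the grip. When I backed off 11°, the torque fell further than that explanation predicts. "Home" therefore rests on the steady torque followed by the rise, and I did not re-engage the screw to confirm it.

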